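Make up a two-tier ribbon reel on the bench winder

TASK

Make up the empty two-tier ribbon reel on the bench winder, ready for winding: from the turntable up, the bottom cheek over the spindle, the large core over its hub, the middle cheek plugged into that core, the small core over the middle cheek's hub, and the knobbed top cheek plugged in last. Every part must sit down flat on the one below, and the white and brown thread spools and the pin tin beside the work stay where they are.

Things in the scene. Friction and masses are not known exactly. Their poses are not given: they have to be found in the camera images.
- winder: Electric bench winder, off, fixed: flat grey housing 112 x 172 x 32 mm, on one half a stiff round aluminium turntable (84 mm across, top 42 mm above the bench), on the other (-y) half a control strip with a knob (44 mm high, 87 mm from the spindle). Steel spindle 12 mm thick, nose tapered to 4 mm, stands 21 mm above the turntable. Origin: bench surface below the spindle; z up.
- bottom_cheek: Bottom cheek, lying flat, hub up: light plywood disc 90 mm across (the widest), 5 mm thick, with a wooden hub 36 mm across from 5 to 23 mm height (last 6 mm taper to 28) and a 20 mm hole right through for the spindle. Grip the hub. Origin: centre of underside; z up. Seated on the turntable its origin is 42 mm above the bench. 0.09 kg.
- large_core: Large cardboard tube standing on end: 52 mm outside, 45 mm bore, 50 mm tall; goes over the bottom cheek's hub and stands on its disc. Grip it across the outside. Origin: centre of lower end; z up. Seated its origin is 47 mm above the bench. 0.04 kg.
- middle_cheek: Middle cheek, standing on its plug: plug 36 mm across, 12 mm deep (foot tapered to 28) under a plywood disc 80 mm across (12 to 17 mm height); on top a solid hub 28 mm across, 17 to 33 mm height (last 6 mm taper to 20), small brass dot. The plug enters the large core until the disc rests on the rim. Grip the hub. Origin: centre of plug foot; z up; 85 mm above the bench when seated. 0.08 kg.
- small_core: Small cardboard tube standing on end: 40 mm outside, 34 mm bore, 30 mm tall; goes over the middle cheek's hub and stands on its disc (too tight for the bottom cheek's hub). Grip it across the outside. Origin: centre of lower end; z up. Seated its origin is 102 mm above the bench. 0.04 kg.
- top_cheek: Top cheek, standing on its plug: plug 28 mm across, 12 mm deep (foot tapered to 20) under a plywood disc 70 mm across (12 to 17 mm height); on top a dark turned knob 26 mm across, 17 to 43 mm height. The plug enters the small core until the disc rests on the rim. Grip the knob. Origin: centre of plug foot; z up; 120 mm above the bench when seated. 0.08 kg.
- thread_white: Bystander: white spool of thread standing up, 36 mm across, 58 mm tall, origin at the centre of its underside.
- thread_brown: Bystander: brown spool of thread standing up, 32 mm across, 52 mm tall, origin at the centre of its underside.
- pin_tin: Bystander: small green hinged tin lying flat, 66 x 95 x 22 mm, origin at the centre of its underside.

How it is judged (in metres and radians):
On the way, in this order (a step that is already met when the one before it is completed fails the run):
1. the bottom cheek lies flat on the turntable with the spindle in its bore (horizontal distance between bottom_cheek and winder below 0.008 m and z of bottom_cheek in the frame of winder between 0.038 and 0.046 m and angle between bottom_cheek's own z axis and vertical below 0.12 rad), for 0.2 s.
2. the large core stands over the bottom cheek's hub (horizontal distance between large_core and bottom_cheek below 0.008 m and z of large_core in the frame of winder between 0.043 and 0.051 m and angle between large_core's own z axis and vertical below 0.12 rad), for 0.2 s.
3. the middle cheek is plugged into the large core and rests on its rim (horizontal distance between middle_cheek and large_core below 0.008 m and z of middle_cheek in the frame of winder between 0.081 and 0.089 m and angle between middle_cheek's own z axis and vertical below 0.12 rad), for 0.2 s.
4. the small core stands over the middle cheek's hub (horizontal distance between small_core and middle_cheek below 0.008 m and z of small_core in the frame of winder between 0.098 and 0.106 m and angle between small_core's own z axis and vertical below 0.12 rad), for 0.2 s.
5. the top cheek is plugged into the small core and rests on its rim (horizontal distance between top_cheek and small_core below 0.008 m and z of top_cheek in the frame of winder between 0.116 and 0.124 m and angle between top_cheek's own z axis and vertical below 0.12 rad), for 0.2 s.
At the end, for the whole second after the job is handed in: All five parts stacked in order on the winder, released and at rest: each origin within 4 mm of its seated height (42, 47, 85, 102, 120 mm), within 8 mm sideways of the part below (the spindle for the bottom cheek), tilted under 0.12 rad; no bystander moved over 30 mm (all of step 1 and all of step 2 and all of step 3 and all of step 4 and all of step 5 and linear speed of each of bottom_cheek, large_core, middle_cheek, small_core, top_cheek below 0.02 m/s); the robot touches nothing.
It fails at once if the white thread is moved (distance of thread_white from where it was at the start of the episode above 0.03 m).
It fails at once if the brown thread is moved (distance of thread_brown from where it was at the start of the episode above 0.03 m).
It fails at once if the pin tin is moved (distance of pin_tin from where it was at the start of the episode above 0.03 m).
It also fails if it takes over 128 s, if anything falls off the work surface, if the arm or the gripper's body presses on something with over 40 N, if the wrist force passes 120 N, or if a joint passes its speed limit or range.

ROBOT

A 6-joint arm with a two-finger parallel gripper is mounted at the origin on the work surface; the furniture and walls round the work are solid. World frame = base frame: x ahead of the robot, y to its left, z up, the work surface at z = 0. Lengths are in mm, angles in rad, forces in N, time in s.
With the tool pointing down it reaches from about 350 to 875 mm from the base axis. Payload 4.2 kg.
Tool frame: the origin (TCP) lies at the centre of the arm's flange, where the gripper is bolted on; the fingertips stand 173 mm ahead of it and the grasp point (between the pads) lies 155 mm ahead of it (manip.tcp_to_grasp is the distance from the TCP to the grasp point, in mm); z points along the fingers, y is the line along which they close (so a half turn about z gives the same grasp; the last joint's range is limited). The gripper opens to 85 mm and grips with 20 to 120 N. Pads are 22 mm wide; open, the fingers measure 114 mm over their backs; the gripper's body (76 mm by 85 mm) begins 54 mm behind the grasp point. The pads swing forward as they close: fully open they stand 13 mm farther back than shut.
Start: joints at [1.534, 0.385, 0.008, 0, -1.194, -0.259], TCP at [182.158, 597.845, 404.712] pointing down, gripper open.
Joint ranges: [-3.14, 3.14], [-1.21, 2.06], [-1.07, 1.41], [-3.16, 2.05], [-2.99, -0.16], [-3.1, 3.1]. Speed limits (rad/s): [2.79, 2.79, 3.14, 3.14, 3.14, 3.14].

INTERFACE

Orientations are given as a unit quaternion [x, y, z, w].
In Python, from bench import read_state, cams, manip gives the robot as it stands.
- The arm moves only by the tool jog_arm, never from a script. Its argument "plan" is a list of rows, each a list of 7 numbers: the turn, a rotation vector about the tool's x, y, z in units of 6 degrees (1.0 is 6 degrees), then the shift along the tool's x, y, z in units of 25 mm (1.0 is 25 mm), then the closure, from 0 (fully open) to 1 (shut). A call has 1 to 8 rows; each row shifts and turns the commanded pose from where the row before left it, along the tool's axes as they then stand; what a row does not reach is not made up. A row lasts 1/12 s, in which the tool goes at most 41.7 mm and 7.16 degrees, less where a joint would pass 70% of its speed; a pose out of reach is approached as far as the arm can. A call is refused whole if a number of a shift passes 1 or a number of a turn 1, either way. A call with a gripper value outside its range is refused whole. The fingers move at their own pace and stop on an object; the grip force is fixed at half the most. Time passes only in rows, so rows that do not move let the fingers close. It gives the time, the measured TCP pose, the force, the opening and the grip force at its end, in the units of the state.
- read_state(): the state, without advancing time (a new reading comes with each control period).
- cams.read_camera(name): name is "scene" or "top"; returns the picture (400x640x3 uint8, red, green, blue); there is no depth.
- cams.calibration(name): a dict with "fx", "fy", "cx", "cy" (pixels), "R" (3x3) and "t" (3): a world point X has camera coordinates R X + t. Camera axes: x right, y down, z forward; pixel columns grow to the right and rows downward; lengths in mm; the calibration is good to about 2 mm. A picture is of the moment at which its call begins. calibration takes no time and is no camera call.
- manip.finish_job(): hands the job in; it is judged then, once.
The state is a dict: "time_s": time; "joint_positions": joint angles; "qvel": joint speeds; "effort": joint torques, N m; "tool_pos": TCP position; "tcp_rot": TCP orientation; "contact_force": force on the tool from outside, world axes, zero at the start; "torque": the same for the moment, N m; "width": finger opening in mm; "finger_force": force on a finger pad.
Only numpy, scipy, OpenCV 4.12 (cv2) and the standard library are available. Lean on these libraries where they do the work, as an engineer would, in place of code of your own. Each camera call takes 0.05 s, during which the arm holds its last target. There are 200 camera calls.

## Working session

There is one attempt and no reset: what is moved stays moved. The work goes in short steps, Python scripts to look and compute and a tool call to move; the robot and the scene stay as the last step left them, time stands still between calls to the robot, and variables do not carry over. Pictures are saved under pics/ and viewed, at most 14 in all, crops included, and the job is handed in when it is done.

Besides the shell and the picture viewer there is one more tool, called by a JSON object that holds its "api" and its "payload", one argument or row to a line. jog_arm: Moves the arm, as the interface text tells. Its arguments: {"type":"object","properties":{"plan":{"type":"array"}},"required":["plan"]}

```bash
ls; mkdir -p pics; python3 - <<'E'
from bench import read_state, cams, manip
import cv2,numpy as np
for n in("scene","top"):
    im=cams.read_camera(n); cv2.imwrite(f"pics/{n}0.png",im[:,:,::-1]); c=cams.calibration(n); print(n,c["fx"],c["cx"],c["cy"],np.round(c["R"],3).tolist(),np.round(c["t"],1))
    print(np.round(-np.array(c["R"]).T@c["t"]))
s=read_state();print(s)
E
```

```text
pics
scene 390.150296573648 321.7543467820536 203.45923205329532 [[0.812, -0.583, 0.024], [-0.304, -0.459, -0.835], [0.498, 0.671, -0.55]] [-283.1  312.9  580.4]
[  36. -411.  587.]
top 486.1674398569239 321.2070520830256 192.8294637864312 [[0.0, -1.0, 0.003], [-0.997, -0.0, -0.081], [0.081, -0.003, -0.997]] [ 212.3  511.4 1117.6]
[ 419.  216. 1155.]
{'time_s': 0.1, 'joint_positions': array([ 1.53360925e+00,  3.85474218e-01,  6.79630079e-03, -3.79692597e-04,
       -1.19396868e+00, -2.58607360e-01]), 'qvel': array([ 1.32271278e-03, -5.36572875e-04,  3.55730504e-03,  3.86688466e-04,
        3.52679637e-04,  4.56695919e-05]), 'effort': array([-1.95497073e-04, -3.93318415e+01,  1.88929939e+01,  4.19788465e+00,
       -2.53616679e-03,  3.14061502e-06]), 'tool_pos': array([182.10394564, 597.70931746, 403.75536972]), 'tcp_rot': array([ 9.89072368e-01, -1.47427827e-01, -7.31684183e-05,  9.38966321e-04]), 'contact_force': array([0.17741617, 0.75269456, 0.0958611 ]), 'torque': array([ 0.00832786,  0.00138309, -0.03362565]), 'finger_force': 0.0, 'width': 85.65205328332088}
```

View pics/scene0.png

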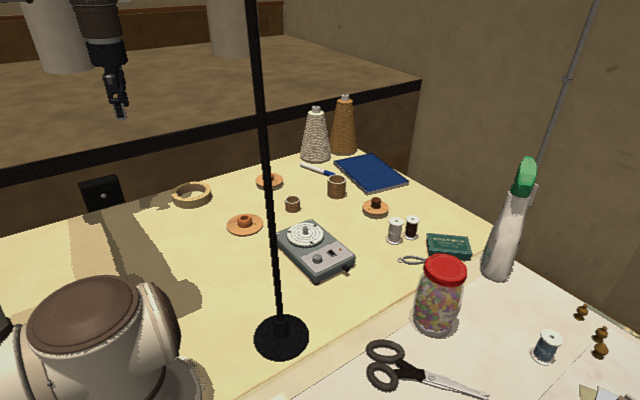

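View pics/top0.png

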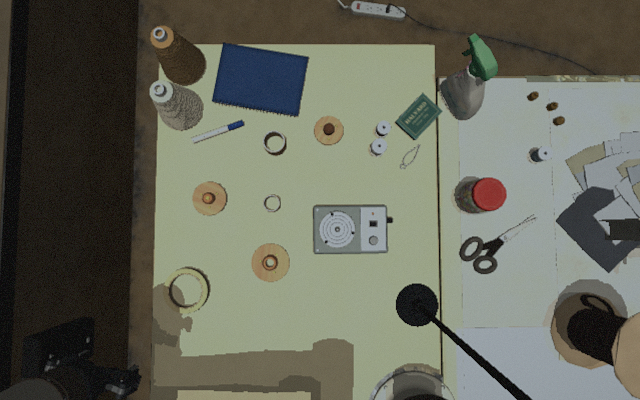

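The top view shows the turntable at about (338,229), bottom cheek (270,262), middle cheek (209,198), top cheek (329,130), large core (275,142) and small core (272,202). The spools are at (378,147) and (382,129), and the tin at (418,117). A lamp post stands at (417,305). I'll segment the parts next.

```bash
cat > h.py <<'E'
from bench import read_state, cams, manip
import cv2,numpy as np
from scipy.spatial.transform import Rotation as Ro
def ray(n,u,v,z):
    c=cams.calibration(n);R=np.array(c["R"]);t=np.array(c["t"])
    o=-R.T@t; d=R.T@np.array([(u-c["cx"])/c["fx"],(v-c["cy"])/c["fy"],1])
    return (o+d*(z-o[2])/d[2])[:2]
def proj(n,p):
    c=cams.calibration(n);q=np.array(c["R"])@np.array(p)+np.array(c["t"])
    return c["fx"]*q[0]/q[2]+c["cx"],c["fy"]*q[1]/q[2]+c["cy"]
def grasp():
    s=read_state();r=Ro.from_quat(s["tcp_rot"]);return s["tool_pos"]+155*r.apply([0,0,1]),r,s
def go(target,yaw=None):
    """print grasp-point move to target (mm), units of 25 mm in tool axes; yaw = world direction angle of closing line (deg)"""
    g,r,s=grasp(); d=np.array(target)-g; y=r.apply([0,1,0]); cur=np.degrees(np.arctan2(y[1],y[0]))
    print("t",round(s["time_s"],2),"grasp",g.round(1),"width",round(s["width"],1),"axis",r.apply([0,0,1]).round(3),"close-yaw",cur.round(1),"units now",(r.inv().apply(d)/25).round(2))
    if yaw is not None:
        dz=(-(yaw-cur)+90)%180-90; r2=r*Ro.from_euler('z',dz,degrees=True)
        print(" turn z units",(dz/6).round(2),"units after turn",(r2.inv().apply(d)/25).round(2))
E
python3 - <<'E'
from h import *
im=cv2.imread("pics/top0.png"); C=dict(bot=(270,262),mid=(209,198),top=(329,130),lc=(275,142),sc=(272,202),tt=(338,229))
hsv=cv2.cvtColor(im,cv2.COLOR_BGR2HSV); tiles=[]
for k,(u,v) in C.items():
    tiles.append(cv2.resize(im[v-26:v+26,u-26:u+26],(260,260),interpolation=cv2.INTER_CUBIC))
    print(k,[hsv[v,u+i].tolist() for i in range(-24,25,4)])
cv2.imwrite("pics/m.png",np.vstack([np.hstack(tiles[:3]),np.hstack(tiles[3:])]))
print("lamp",ray("top",417,305,0), "thr",ray("top",378,147,58),ray("top",382,129,52),"tin",ray("top",418,117,22))
E
```

```text
bot [[39, 40, 164], [38, 46, 161], [21, 92, 152], [18, 102, 150], [14, 115, 100], [28, 54, 76], [43, 40, 164], [15, 131, 152], [23, 85, 132], [24, 85, 150], [23, 83, 151], [41, 39, 165], [42, 44, 164]]
mid [[39, 46, 162], [40, 43, 161], [18, 107, 150], [16, 112, 148], [18, 99, 139], [18, 128, 152], [20, 135, 123], [11, 129, 73], [18, 100, 150], [17, 104, 150], [17, 102, 140], [39, 40, 164], [41, 44, 163]]
top [[40, 44, 161], [40, 44, 163], [37, 39, 150], [19, 101, 152], [22, 87, 156], [10, 151, 66], [10, 137, 80], [12, 127, 66], [20, 90, 155], [21, 90, 153], [40, 45, 164], [40, 47, 164], [40, 46, 160]]
lc [[41, 43, 166], [41, 40, 161], [41, 41, 167], [50, 5, 145], [35, 42, 122], [39, 42, 162], [42, 44, 164], [42, 43, 165], [40, 28, 164], [39, 43, 167], [39, 47, 163], [39, 41, 161], [40, 44, 161]]
sc [[41, 46, 165], [40, 42, 163], [42, 44, 161], [41, 42, 164], [26, 26, 68], [38, 40, 164], [39, 41, 163], [39, 42, 165], [28, 50, 91], [41, 39, 165], [40, 42, 164], [41, 38, 163], [42, 40, 165]]
tt [[83, 21, 96], [83, 9, 112], [100, 24, 161], [105, 20, 151], [103, 17, 137], [105, 23, 155], [30, 9, 116], [101, 24, 171], [104, 22, 172], [104, 20, 164], [99, 21, 161], [71, 17, 123], [98, 17, 166]]
lamp [249.67780195 -11.86876684] thr [613.2296      82.96870955] [656.16882429  72.64034021] tin [691.50346508 -16.86455979]
```

View pics/m.png

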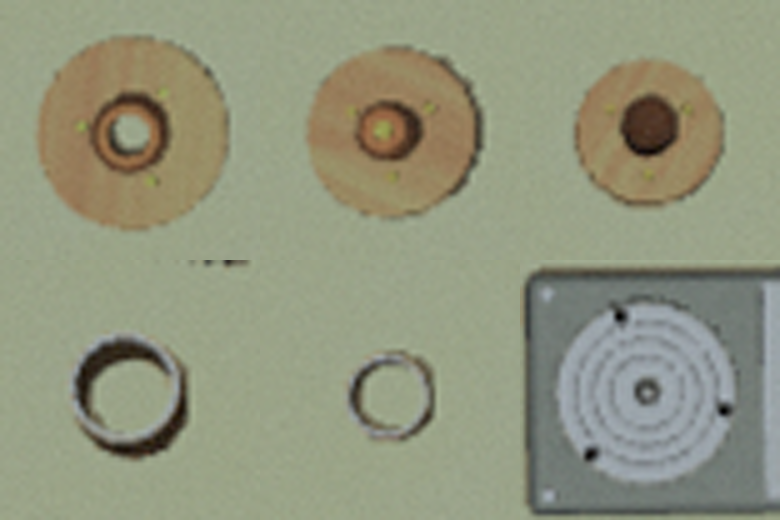

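The crops show clean discs, pale core rims and the turntable with its spindle tip at centre. Next I fit ellipses and cast rays onto the known heights.

```bash
cat > meas.py <<'E'
from h import *
Z=dict(bot=5,mid=17,top=17,lc=50,sc=30,tt=42); D=dict(bot=90,mid=80,top=70,lc=52,sc=40,tt=84)
C=dict(bot=(270,262),mid=(209,198),top=(329,130),lc=(275,142),sc=(272,202),tt=(338,229))
def meas(im,k,c,r=24,z=None):
    u,v=c; s=4; p=cv2.resize(im[v-r:v+r,u-r:u+r],None,fx=s,fy=s,interpolation=cv2.INTER_CUBIC)
    h,sa,va=[x.astype(int) for x in cv2.split(cv2.cvtColor(p,cv2.COLOR_BGR2HSV))]
    if k in("lc","sc"): m=(((sa<30)&(va>100))|(va<130)) if 0 else ((sa<26)&(va>105))
    elif k=="tt": m=(va>132)&(h>80)
    else: m=(h<30)&(sa>66)
    m=cv2.morphologyEx(m.astype(np.uint8),cv2.MORPH_OPEN,np.ones((3,3))); n,l,st,_=cv2.connectedComponentsWithStats(m)
    b=1+np.argmax(st[1:,4]); m=(l==b).astype(np.uint8)
    ct=max(cv2.findContours(m,cv2.RETR_EXTERNAL,cv2.CHAIN_APPROX_NONE)[0],key=cv2.contourArea)
    e=cv2.fitEllipse(cv2.convexHull(ct) if len(ct)<8 else ct)
    uu,vv=[(q+.5)/s-.5+o for q,o in zip(e[0],(u-r,v-r))]
    w=ray("top",uu,vv,Z[k] if z is None else z); return w,(uu,vv),np.array(e[1])/s
E
python3 - <<'E'
from meas import *
im=cv2.imread("pics/top0.png")
for k,c in C.items():
    w,uv,ax=meas(im,k,c); print(k,w.round(1),np.round(uv,2),ax.round(2),"expect",round(D[k]*486/(1155-Z[k]),1))
print("spindle tip",ray("top",312+647/5-120.6,0,63)) if 0 else None
print("spindle",ray("top",338.0-26+ (647-520)/5,229-26+(391-260)/5,63))
go([440,290,150])
E
```

```text
bot [349.4 332.5] [269.94 262.19] [37.74 38.3 ] expect 38.0
mid [499.3 475.1] [209.11 198.04] [33.4  34.23] expect 34.2
top [660.8 195.8] [328.22 130.18] [28.9  29.22] expect 29.9
lc [628.9 322.6] [273.3  140.79] [20.74 20.94] expect 22.9
sc [478.4 334.5] [268.47 206.64] [ 6.82 11.16] expect 17.3
tt [426.2 177.1] [336.69 229.23] [34.66 34.98] expect 36.7
spindle [426.18084794 176.27783639]
t 0.1 grasp [182.  597.4 248.8] width 85.7 axis [-0.    -0.002 -1.   ] close-yaw -107.0 units now [13.46  8.75  3.97]
```

```bash
python3 - <<'E'
from h import *
print("lc",ray("top",274.1,141.4,50),"sc",ray("top",271.9,202.7,30))
g,r,s=grasp(); print(r.as_matrix().round(3).tolist())
go([349.4,332.5,75],90)
E
```

```text
lc [627.50957232 320.79118975] sc [487.58831415 326.64841234]
[[0.957, -0.292, -0.0], [-0.292, -0.957, -0.002], [0.0, 0.002, -1.0]]
t 0.1 grasp [182.  597.4 248.8] width 85.7 axis [-0.    -0.002 -1.   ] close-yaw -107.0 units now [9.49 8.17 6.97]
 turn z units -2.83 units after turn [ 6.7  10.58  6.97]
```

{"api": "jog_arm", "payload": {
  "plan": [
    [0,0,-0.943,0,0,0,0],
    [0,0,-0.943,0,0,0,0],
    [0,0,-0.943,0,0,0,0],
    [0,0,0,0.6,1,0.3,0],
    [0,0,0,0.6,1,0.3,0],
    [0,0,0,0.6,1,0.3,0],
    [0,0,0,0.6,1,0.3,0],
    [0,0,0,0.6,1,0.3,0]
  ]
}}

```text
time_s: 0.77
tool_pos: [257.6, 471.5, 366.4]
tcp_rot: [1.0, 0.0, -0.0, 0.0]
contact_force: [0.5, 0.5, 0.7]
width: 85.3
finger_force: 0.0
```

{"api": "jog_arm", "payload": {
  "plan": [
    [0,0,0,0.6,1,0.7,0],
    [0,0,0,0.6,1,0.7,0],
    [0,0,0,0.6,1,0.7,0],
    [0,0,0,0.6,1,0.7,0],
    [0,0,0,0.6,1,0.7,0],
    [0,0,0,0.6,0.6,0.7,0],
    [0,0,0,0.1,0,0.3,0],
    [0,0,0,0,0,0,0]
  ]
}}

```text
time_s: 1.43
tool_pos: [350.2, 331.7, 252.9]
tcp_rot: [1.0, -0.001, -0.001, 0.002]
contact_force: [-0.4, 0.4, -0.2]
width: 85.6
finger_force: 0.0
```

```bash
python3 - <<'E'
from h import *
go([349.4,332.5,30],90)
cv2.imwrite("pics/s1.png",cv2.resize(cams.read_camera("scene")[150:270,180:320,::-1],(700,600),interpolation=cv2.INTER_CUBIC))
E
```

```text
t 1.43 grasp [349.8 331.1  97.9] width 85.6 axis [-0.002 -0.004 -1.   ] close-yaw -90.1 units now [-0.01 -0.06  2.71]
 turn z units -0.02 units after turn [-0.01 -0.06  2.71]
```

View pics/s1.png

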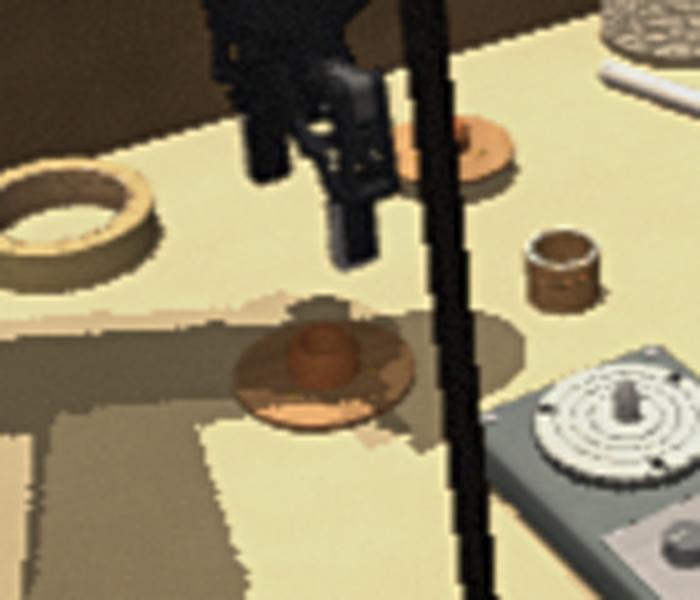

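The gripper is centred above the bottom cheek. The near fingertip ends at about crop (353,265), which is full-frame (250.6,203).

```bash
python3 - <<'E'
from h import *
for y in(278,285):
  for z in(75,80,85,90,95): print(y,z,np.round(proj("scene",[350,y,z]),1))
E
```

```text
278 75 [252.8 210.5]
278 80 [252.6 208.7]
278 85 [252.5 206.9]
278 90 [252.3 205.1]
278 95 [252.2 203.3]
285 75 [251.4 209.1]
285 80 [251.2 207.3]
285 85 [251.1 205.5]
285 90 [250.9 203.7]
285 95 [250.7 201.9]
```

Open fingertips sit about 5–8 mm below the grasp point, so the 173 mm figure refers to the shut gripper. I'll grip at a grasp height of about 23.

{"api": "jog_arm", "payload": {
  "plan": [
    [0,0,0,0,-0.06,0.8,0],
    [0,0,0,0,0,0.8,0],
    [0,0,0,0,0,0.8,0],
    [0,0,0,0,0,0.6,0],
    [0,0,0,0,0,0,0],
    [0,0,0,0,0,0,1],
    [0,0,0,0,0,0,1],
    [0,0,0,0,0,0,1]
  ]
}}

```text
time_s: 2.15
tool_pos: [349.9, 335.4, 181.1]
tcp_rot: [1.0, 0.001, 0.001, -0.001]
contact_force: [0.2, -0.0, -0.1]
width: 51.9
finger_force: 0.0
```

{"api": "jog_arm", "payload": {
  "plan": [
    [0,0,0,0,0,0,1],
    [0,0,0,0,0,0,1],
    [0,0,0,0,0,0,1],
    [0,0,0,0,0,0,1],
    [0,0,0,0,0,0,1],
    [0,0,0,0,0,0,1]
  ]
}}

```text
time_s: 2.65
tool_pos: [349.8, 334.8, 181.4]
tcp_rot: [1.0, 0.0, 0.001, -0.001]
contact_force: [-2.2, -1.3, 7.5]
width: 33.7
finger_force: 58.9
```

```bash
python3 - <<'E'
from h import *
go([349.4,332.5,30],90)
a=cams.read_camera("scene")[175:245,200:300,::-1]
cv2.imwrite("pics/s2.png",cv2.resize(a,(700,490),interpolation=cv2.INTER_CUBIC))
E
```

```text
t 2.65 grasp [350.  335.1  26.4] width 33.7 axis [ 0.001  0.002 -1.   ] close-yaw -90.0 units now [-0.02  0.1  -0.15]
 turn z units 0.01 units after turn [-0.02  0.1  -0.15]
```

View pics/s2.png

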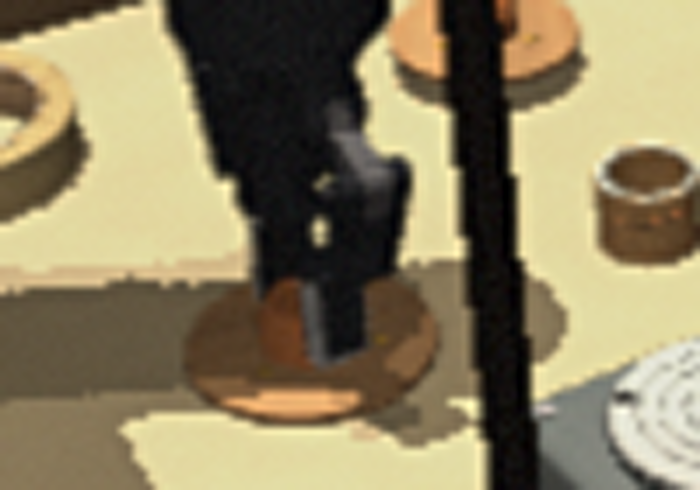

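The pads hold the hub fully, with their tips at the disc. Now I lift and carry it over the spindle.

{"api": "jog_arm", "payload": {
  "plan": [
    [0,0,0,0,0,-0.2,1],
    [0,0,0,0,0,-0.4,1],
    [0,0,0,0,0,-0.6,1],
    [0,0,0,0,0,-0.8,1],
    [0,0,0,0,0,-0.8,1],
    [0,0,0,0,0,-0.7,1],
    [0,0,0,0,0,0,1]
  ]
}}

```text
time_s: 3.28
tool_pos: [350.4, 335.3, 271.2]
tcp_rot: [1.0, 0.001, 0.002, -0.004]
contact_force: [0.3, 0.5, -1.1]
width: 33.7
finger_force: 60.0
```

{"api": "jog_arm", "payload": {
  "plan": [
    [0,0,0,0.3,0.6,0,1],
    [0,0,0,0.4,0.9,0,1],
    [0,0,0,0.5,1,0,1],
    [0,0,0,0.5,1,0,1],
    [0,0,0,0.5,1,0,1],
    [0,0,0,0.5,0.9,0,1],
    [0,0,0,0.3,0.7,0,1],
    [0,0,0,0.05,0.2,0,1]
  ]
}}

```text
time_s: 3.95
tool_pos: [426.4, 174.7, 266.7]
tcp_rot: [1.0, -0.001, -0.001, 0.0]
contact_force: [-1.1, -0.1, -0.8]
width: 33.0
finger_force: 60.0
```

{"api": "jog_arm", "payload": {
  "plan": [
    [0,0,0,0,0,0,1],
    [0,0,0,0,0,0,1],
    [0,0,0,0,0,0,1]
  ]
}}

```text
time_s: 4.2
tool_pos: [425.9, 177.6, 267.2]
tcp_rot: [1.0, 0.001, 0.0, -0.0]
contact_force: [-0.1, 0.2, -1.0]
width: 33.7
finger_force: 60.0
```

```bash
python3 - <<'E'
from h import *
go([426.8,176.8,68],90)
a=cams.read_camera("scene")[150:290,230:370,::-1]
b=cams.read_camera("top")[180:280,260:400,::-1]
cv2.imwrite("pics/s3.png",np.vstack([cv2.resize(a,(400,400)),np.zeros((0,400,3),np.uint8)]) if 0 else np.hstack([cv2.resize(a,(400,400),interpolation=cv2.INTER_CUBIC),cv2.resize(b,(400,400),interpolation=cv2.INTER_CUBIC)]))
E
```

```text
t 4.2 grasp [425.9 177.6 112.2] width 33.7 axis [ 0.  0. -1.] close-yaw -89.9 units now [0.04 0.03 1.77]
 turn z units 0.01 units after turn [0.04 0.03 1.77]
```

View pics/s3.png

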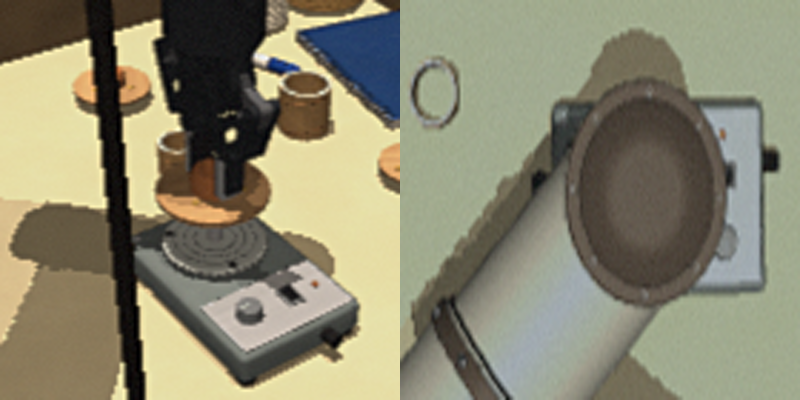

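The cheek is held level above the turntable. Next I lower it.

{"api": "jog_arm", "payload": {
  "plan": [
    [0,0,0,0.03,0.03,0.3,1],
    [0,0,0,0,0,0.3,1],
    [0,0,0,0,0,0.3,1],
    [0,0,0,0,0,0.3,1],
    [0,0,0,0,0,0.2,1],
    [0,0,0,0,0,0.2,1],
    [0,0,0,0,0,0.1,1],
    [0,0,0,0,0,0,1]
  ]
}}

```text
time_s: 4.97
tool_pos: [426.8, 176.1, 224.0]
tcp_rot: [1.0, 0.0, -0.001, 0.0]
contact_force: [0.1, 0.0, -0.8]
width: 33.6
finger_force: 60.0
```

{"api": "jog_arm", "payload": {
  "plan": [
    [0,0,0,0,0,0,1],
    [0,0,0,0,0,0,1]
  ]
}}

```text
time_s: 5.13
tool_pos: [427.0, 176.3, 225.0]
tcp_rot: [1.0, 0.0, 0.0, -0.0]
contact_force: [-0.0, 0.5, -1.3]
width: 33.3
finger_force: 60.0
```

{"api": "jog_arm", "payload": {
  "plan": [
    [0,0,0,0,0,0.06,1],
    [0,0,0,0,0,0,1],
    [0,0,0,0,0,0,0],
    [0,0,0,0,0,0,0],
    [0,0,0,0,0,0,0],
    [0,0,0,0,0,0,0],
    [0,0,0,0,0,0,0],
    [0,0,0,0,0,0,0]
  ]
}}

```text
time_s: 5.8
tool_pos: [426.9, 176.2, 223.3]
tcp_rot: [1.0, 0.0, 0.0, -0.0]
contact_force: [0.3, -1.0, -1.2]
width: 85.1
finger_force: 0.0
```

{"api": "jog_arm", "payload": {
  "plan": [
    [0,0,0,0,0,-0.6,0],
    [0,0,0,0,0,-1,0],
    [0,0,0,0,0,-1,0],
    [0,0,0,1,-0.5,-0.3,0],
    [0,0,0,1,-0.7,0,0],
    [0,0,0,1,-0.7,0,0],
    [0,0,0,1,-0.8,0,0],
    [0,0,0,1,-0.8,0,0]
  ]
}}

```text
time_s: 6.47
tool_pos: [552.8, 264.4, 295.8]
tcp_rot: [1.0, 0.0, -0.0, -0.0]
contact_force: [0.5, 0.3, 0.2]
width: 85.3
finger_force: 0.0
```

```bash
python3 - <<'E'
from meas import *
go([627.5,320.8,100],90)
im=cams.read_camera("top")[:,:,::-1]
cv2.imwrite("pics/t4.png",im)
b=im[180:280,260:400]; a=cams.read_camera("scene")[150:290,230:370,::-1]
cv2.imwrite("pics/s4.png",np.hstack([cv2.resize(a,(400,400),interpolation=cv2.INTER_CUBIC),cv2.resize(b,(400,400),interpolation=cv2.INTER_CUBIC)]))
print(meas(im,"bot",(337,227),z=47))
E
```

```text
t 6.47 grasp [552.8 264.4 140.8] width 85.3 axis [-0.  0. -1.] close-yaw -90.0 units now [ 2.99 -2.26  1.63]
 turn z units 0.0 units after turn [ 2.99 -2.26  1.63]
(array([426.2048432 , 176.84786504]), (336.89286613464355, 229.23377799987793), array([38.8781662 , 38.95291901]))
```

View pics/s4.png

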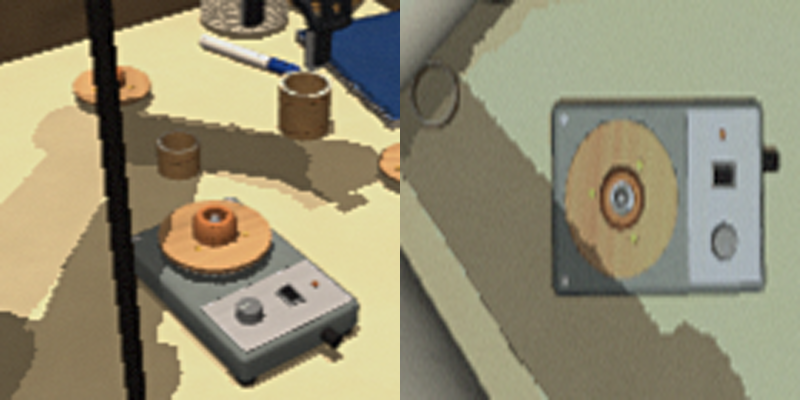

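The bottom cheek sits flat, with the spindle showing in its bore at (426.2,176.8). Next is the large core.

{"api": "jog_arm", "payload": {
  "plan": [
    [0,0,0,0.9,-0.7,0.2,0],
    [0,0,0,0.9,-0.7,0.2,0],
    [0,0,0,0.9,-0.7,0.2,0],
    [0,0,0,0.3,-0.16,0.4,0],
    [0,0,0,0,0,0,0],
    [0,0,0,0,0,0,0],
    [0,0,0,0,0,0,0]
  ]
}}

```text
time_s: 7.15
tool_pos: [626.0, 319.6, 270.6]
tcp_rot: [1.0, 0.0, -0.001, 0.0]
contact_force: [0.2, 0.0, 0.0]
width: 85.4
finger_force: 0.0
```

```bash
python3 - <<'E'
from h import *
go([627.5,320.8,35],90)
E
```

```text
t 7.15 grasp [625.9 319.5 115.6] width 85.4 axis [-0.001 -0.001 -1.   ] close-yaw -90.0 units now [ 0.07 -0.06  3.23]
 turn z units 0.0 units after turn [ 0.07 -0.06  3.23]
```

{"api": "jog_arm", "payload": {
  "plan": [
    [0,0,0,0.06,-0.05,0.8,0],
    [0,0,0,0,0,0.8,0],
    [0,0,0,0,0,0.8,0],
    [0,0,0,0,0,0.6,0],
    [0,0,0,0,0,0.2,0],
    [0,0,0,0,0,0,0],
    [0,0,0,0,0,0,0.6],
    [0,0,0,0,0,0,1]
  ]
}}

```text
time_s: 7.82
tool_pos: [628.6, 321.8, 192.7]
tcp_rot: [1.0, 0.0, 0.001, -0.001]
contact_force: [-0.5, 0.2, 0.1]
width: 64.1
finger_force: 0.0
```

{"api": "jog_arm", "payload": {
  "plan": [
    [0,0,0,0,0,0,1],
    [0,0,0,0,0,0,1],
    [0,0,0,0,0,0,1],
    [0,0,0,0,0,0,1],
    [0,0,0,0,0,0,1]
  ]
}}

```text
time_s: 8.23
tool_pos: [628.9, 322.0, 193.1]
tcp_rot: [1.0, 0.001, 0.002, -0.001]
contact_force: [-0.7, -0.3, 6.4]
width: 51.8
finger_force: 63.0
```

```bash
python3 - <<'E'
from h import *
go([627.5,320.8,35],90)
E
```

```text
t 8.23 grasp [629.4 322.3  38.1] width 51.8 axis [ 0.003  0.002 -1.   ] close-yaw -89.9 units now [-0.08  0.06  0.12]
 turn z units 0.01 units after turn [-0.08  0.06  0.12]
```

{"api": "jog_arm", "payload": {
  "plan": [
    [0,0,0,0,0,-0.3,1],
    [0,0,0,0,0,-0.6,1],
    [0,0,0,0,0,-0.8,1],
    [0,0,0,0,0,-0.8,1],
    [0,0,0,-0.3,0.2,-0.7,1],
    [0,0,0,-0.6,0.4,-0.2,1],
    [0,0,0,-0.9,0.7,0,1],
    [0,0,0,-0.9,0.7,0,1]
  ]
}}

```text
time_s: 8.9
tool_pos: [560.1, 271.1, 276.2]
tcp_rot: [1.0, 0.0, 0.0, -0.001]
contact_force: [-0.6, 0.4, -0.5]
width: 52.0
finger_force: 62.5
```

{"api": "jog_arm", "payload": {
  "plan": [
    [0,0,0,-0.9,0.7,0,1],
    [0,0,0,-0.9,0.7,0,1],
    [0,0,0,-0.9,0.7,0,1],
    [0,0,0,-0.9,0.7,0,1],
    [0,0,0,-0.9,0.5,0,1],
    [0,0,0,-0.6,0.4,0,1],
    [0,0,0,-0.2,0.1,0,1],
    [0,0,0,0,0,0,1]
  ]
}}

```text
time_s: 9.57
tool_pos: [427.4, 175.8, 276.2]
tcp_rot: [1.0, 0.0, 0.0, -0.0]
contact_force: [0.2, -0.3, 0.1]
width: 51.6
finger_force: 62.5
```

{"api": "jog_arm", "payload": {
  "plan": [
    [0,0,0,0,0,0,1],
    [0,0,0,0,0,0,1]
  ]
}}

```text
time_s: 9.73
tool_pos: [429.4, 177.3, 276.0]
tcp_rot: [1.0, 0.0, 0.001, -0.0]
contact_force: [-0.6, -0.3, -0.4]
width: 51.5
finger_force: 62.5
```

```bash
python3 - <<'E'
from h import *
go([427.2,176.8,86],90)
b=cams.read_camera("top")[180:280,260:400,::-1]; a=cams.read_camera("scene")[150:250,260:360,::-1]
cv2.imwrite("pics/s5.png",cv2.resize(a,(500,500),interpolation=cv2.INTER_CUBIC))
E
```

```text
t 9.73 grasp [429.6 177.5 121. ] width 51.5 axis [ 0.001  0.001 -1.   ] close-yaw -90.0 units now [-0.1   0.03  1.4 ]
 turn z units 0.01 units after turn [-0.1   0.03  1.4 ]
```

View pics/s5.png

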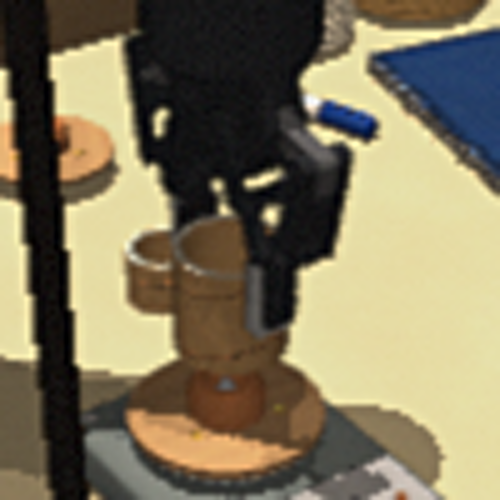

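The core is upright over the hub, about 2 mm to the +x side as the numbers also say. I'll correct and lower.

{"api": "jog_arm", "payload": {
  "plan": [
    [0,0,0,-0.09,0.03,0,1],
    [0,0,0,0,0,0.3,1],
    [0,0,0,0,0,0.3,1],
    [0,0,0,0,0,0.3,1],
    [0,0,0,0,0,0.2,1],
    [0,0,0,0,0,0.2,1],
    [0,0,0,0,0,0.05,1],
    [0,0,0,0,0,0,1]
  ]
}}

```text
time_s: 10.5
tool_pos: [426.1, 175.7, 241.3]
tcp_rot: [1.0, 0.0, -0.0, 0.0]
contact_force: [-0.7, 1.0, -0.8]
width: 52.0
finger_force: 62.5
```

{"api": "jog_arm", "payload": {
  "plan": [
    [0,0,0,0,0,0,1],
    [0,0,0,0,0,0,1]
  ]
}}

```text
time_s: 10.67
tool_pos: [426.2, 175.8, 242.2]
tcp_rot: [1.0, 0.0, 0.0, -0.0]
contact_force: [-0.1, 0.4, -0.0]
width: 51.5
finger_force: 62.5
```

```bash
python3 - <<'E'
from h import *
go([427.2,176.8,85],90)
E
```

```text
t 10.67 grasp [426.3 175.9  87.2] width 51.5 axis [ 0.001  0.    -1.   ] close-yaw -90.0 units now [ 0.04 -0.04  0.09]
 turn z units 0.01 units after turn [ 0.04 -0.04  0.09]
```

{"api": "jog_arm", "payload": {
  "plan": [
    [0,0,0,0.03,-0.03,0.08,1],
    [0,0,0,0,0,0,1],
    [0,0,0,0,0,0,0],
    [0,0,0,0,0,0,0],
    [0,0,0,0,0,0,0],
    [0,0,0,0,0,0,0],
    [0,0,0,0,0,0,0],
    [0,0,0,0,0,-0.6,0]
  ]
}}

```text
time_s: 11.33
tool_pos: [426.0, 175.8, 253.0]
tcp_rot: [1.0, -0.0, -0.002, 0.002]
contact_force: [-0.3, -0.4, -0.2]
width: 85.6
finger_force: 0.0
```

{"api": "jog_arm", "payload": {
  "plan": [
    [0,0,0,0,0,-0.9,0],
    [0,0,0,0,0,-0.9,0],
    [0,0,0,0.2,-1,-0.2,0],
    [0,0,0,0.3,-1,0,0],
    [0,0,0,0.3,-1,0,0],
    [0,0,0,0.3,-1,0,0],
    [0,0,0,0.3,-1,0,0],
    [0,0,0,0.3,-1,0,0]
  ]
}}

```text
time_s: 12.0
tool_pos: [469.4, 327.6, 304.9]
tcp_rot: [1.0, 0.0, -0.0, 0.0]
contact_force: [-0.6, -0.0, -0.3]
width: 84.9
finger_force: 0.0
```

{"api": "jog_arm", "payload": {
  "plan": [
    [0,0,0,0.3,-1,0.2,0],
    [0,0,0,0.3,-1,0.2,0],
    [0,0,0,0.3,-1,0.2,0],
    [0,0,0,0.2,-1,0.2,0],
    [0,0,0,0.2,-1,0.1,0],
    [0,0,0,0.2,-0.9,0,0],
    [0,0,0,0,0,0,0],
    [0,0,0,0,0,0,0]
  ]
}}

```text
time_s: 12.67
tool_pos: [506.5, 474.9, 281.3]
tcp_rot: [1.0, 0.001, -0.0, 0.001]
contact_force: [0.8, 0.1, -1.4]
width: 85.4
finger_force: 0.0
```

```bash
python3 - <<'E'
from meas import *
go([499.3,475.1,45],90)
im=cams.read_camera("top")[:,:,::-1]
cv2.imwrite("pics/t6.png",im)
b=im[200:260,300:375]; a=cams.read_camera("scene")[150:290,230:370,::-1]
cv2.imwrite("pics/s6.png",np.hstack([cv2.resize(a,(400,400),interpolation=cv2.INTER_CUBIC),cv2.resize(b,(400,320),interpolation=cv2.INTER_CUBIC)[:,:].copy() if 0 else cv2.copyMakeBorder(cv2.resize(b,(400,320),interpolation=cv2.INTER_CUBIC),0,80,0,0,0)]))
print(meas(im,"lc",(337,226),r=16,z=97))
E
```

```text
t 12.67 grasp [506.4 474.7 126.3] width 85.4 axis [-0.001 -0.001 -1.   ] close-yaw -89.9 units now [-0.28 -0.02  3.25]
 turn z units 0.01 units after turn [-0.28 -0.02  3.25]
(array([427.19298365, 176.95308593]), (337.6578540802002, 228.6334571838379), array([22.83258438, 23.14455986]))
```

View pics/s6.png

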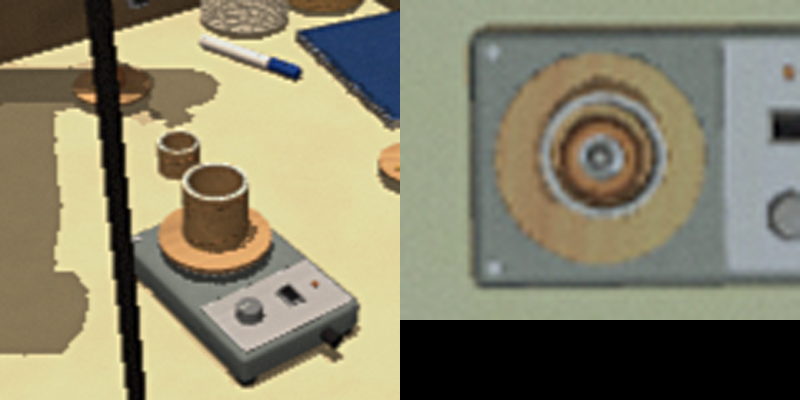

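The large core is seated and centred at (427.2,177.0). Next is the middle cheek.

{"api": "jog_arm", "payload": {
  "plan": [
    [0,0,0,-0.28,0,0.5,0],
    [0,0,0,0,0,0.8,0],
    [0,0,0,0,0,0.8,0],
    [0,0,0,0,0,0.7,0],
    [0,0,0,0,0,0.5,0],
    [0,0,0,0,0,0.1,0],
    [0,0,0,0,0,0,0],
    [0,0,0,0,0,0,0]
  ]
}}

```text
time_s: 13.43
tool_pos: [500.1, 474.0, 198.6]
tcp_rot: [1.0, 0.0, 0.001, -0.001]
contact_force: [-0.4, -0.2, -0.1]
width: 85.5
finger_force: 0.0
```

```bash
python3 - <<'E'
from h import *
go([499.3,475.1,38.5],90)
E
```

```text
t 13.43 grasp [500.3 474.2  43.6] width 85.5 axis [ 0.001  0.001 -1.   ] close-yaw -90.0 units now [-0.04 -0.04  0.2 ]
 turn z units 0.01 units after turn [-0.04 -0.04  0.2 ]
```

{"api": "jog_arm", "payload": {
  "plan": [
    [0,0,0,-0.04,-0.04,0.17,0],
    [0,0,0,0,0,0,0.6],
    [0,0,0,0,0,0,1],
    [0,0,0,0,0,0,1],
    [0,0,0,0,0,0,1],
    [0,0,0,0,0,0,1],
    [0,0,0,0,0,0,1],
    [0,0,0,0,0,0,1]
  ]
}}

```text
time_s: 14.1
tool_pos: [498.9, 475.2, 193.9]
tcp_rot: [1.0, 0.0, 0.0, -0.0]
contact_force: [-0.4, -0.1, 3.4]
width: 24.4
finger_force: 59.1
```

{"api": "jog_arm", "payload": {
  "plan": [
    [0,0,0,0,0,0,1],
    [0,0,0,0,0,0,1],
    [0,0,0,0,0,0,1],
    [0,0,0,0,0,0,1]
  ]
}}

```text
time_s: 14.43
tool_pos: [498.9, 475.2, 193.9]
tcp_rot: [1.0, 0.0, 0.0, -0.0]
contact_force: [-0.1, -0.9, 5.3]
width: 24.9
finger_force: 59.3
```

```bash
python3 - <<'E'
from h import *
go([499.3,475.1,38.5],90)
E
```

```text
t 14.43 grasp [499.  475.3  38.9] width 24.9 axis [ 0.001  0.001 -1.   ] close-yaw -90.0 units now [0.01 0.01 0.02]
 turn z units 0.01 units after turn [0.01 0.01 0.02]
```

The width of 24.9 on a 28 mm hub suggests the pads are on the taper, so I'll regrasp 5 mm lower.

{"api": "jog_arm", "payload": {
  "plan": [
    [0,0,0,0,0,0,0],
    [0,0,0,0,0,0,0],
    [0,0,0,0,0,0,0],
    [0,0,0,0,0,0.1,0],
    [0,0,0,0,0,0.1,0],
    [0,0,0,0,0,0,0.6],
    [0,0,0,0,0,0,1],
    [0,0,0,0,0,0,1]
  ]
}}

```text
time_s: 15.1
tool_pos: [498.7, 475.0, 188.0]
tcp_rot: [1.0, 0.0, -0.0, 0.0]
contact_force: [0.3, 0.3, -0.1]
width: 51.1
finger_force: 0.0
```

{"api": "jog_arm", "payload": {
  "plan": [
    [0,0,0,0,0,0,1],
    [0,0,0,0,0,0,1],
    [0,0,0,0,0,0,1],
    [0,0,0,0,0,0,1],
    [0,0,0,0,0,0,1]
  ]
}}

```text
time_s: 15.52
tool_pos: [499.3, 475.3, 190.6]
tcp_rot: [1.0, 0.001, 0.001, -0.001]
contact_force: [-0.1, -1.9, 6.8]
width: 25.2
finger_force: 59.0
```

```bash
python3 - <<'E'
from h import *
go([499.3,475.1,38.5],90)
E
```

```text
t 15.52 grasp [499.7 475.6  35.6] width 25.2 axis [ 0.002  0.002 -1.   ] close-yaw -89.9 units now [-0.02  0.02 -0.12]
 turn z units 0.01 units after turn [-0.02  0.02 -0.12]
```

The pads now touch the disc and the width is unchanged, so the reading is just biased and the grip is on the straight hub. I'll lift and carry.

{"api": "jog_arm", "payload": {
  "plan": [
    [0,0,0,0,0,-0.3,1],
    [0,0,0,0,0,-0.7,1],
    [0,0,0,0,0,-0.9,1],
    [0,0,0,0,0,-0.9,1],
    [0,0,0,0,0,-0.9,1],
    [0,0,0,-0.1,0.3,-0.7,1],
    [0,0,0,-0.2,0.7,-0.2,1],
    [0,0,0,-0.2,0.9,0,1]
  ]
}}

```text
time_s: 16.18
tool_pos: [486.2, 428.2, 305.5]
tcp_rot: [1.0, 0.001, 0.002, -0.002]
contact_force: [0.0, 0.5, -1.7]
width: 25.1
finger_force: 59.2
```

{"api": "jog_arm", "payload": {
  "plan": [
    [0,0,0,-0.3,1,0,1],
    [0,0,0,-0.3,1,0,1],
    [0,0,0,-0.3,1,0,1],
    [0,0,0,-0.3,1,0,1],
    [0,0,0,-0.3,1,0,1],
    [0,0,0,-0.2,1,0,1],
    [0,0,0,-0.2,1,0,1],
    [0,0,0,-0.2,1,0,1]
  ]
}}

```text
time_s: 16.85
tool_pos: [433.2, 226.2, 303.4]
tcp_rot: [1.0, 0.0, -0.0, -0.0]
contact_force: [0.6, -0.4, -0.7]
width: 24.9
finger_force: 59.2
```

{"api": "jog_arm", "payload": {
  "plan": [
    [0,0,0,-0.2,0.9,0,1],
    [0,0,0,-0.1,0.7,0,1],
    [0,0,0,-0.1,0.4,0,1],
    [0,0,0,0,0,0,1],
    [0,0,0,0,0,0,1],
    [0,0,0,0,0,0,1]
  ]
}}

```text
time_s: 17.35
tool_pos: [424.4, 178.3, 303.4]
tcp_rot: [1.0, 0.001, 0.001, -0.0]
contact_force: [0.4, 0.5, -0.3]
width: 24.8
finger_force: 59.2
```

```bash
python3 - <<'E'
from h import *
go([427.4,177,121],90)
a=cams.read_camera("scene")[130:250,240:360,::-1]
cv2.imwrite("pics/s7.png",cv2.resize(a,(480,480),interpolation=cv2.INTER_CUBIC))
E
```

```text
t 17.35 grasp [424.6 178.5 148.4] width 24.8 axis [ 0.001  0.001 -1.   ] close-yaw -89.9 units now [0.11 0.06 1.1 ]
 turn z units 0.01 units after turn [0.11 0.06 1.1 ]
```

View pics/s7.png

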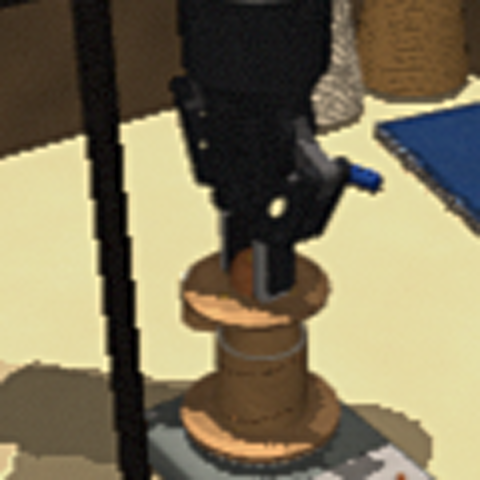

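The middle cheek is level over the core, with the disc at crop (255,290) and the rim at about (262,340). I'll shift by the computed offset and lower.

{"api": "jog_arm", "payload": {
  "plan": [
    [0,0,0,0.11,0.06,0,1],
    [0,0,0,0,0,0.2,1],
    [0,0,0,0,0,0.2,1],
    [0,0,0,0,0,0.2,1],
    [0,0,0,0,0,0.2,1],
    [0,0,0,0,0,0.1,1],
    [0,0,0,0,0,0,1],
    [0,0,0,0,0,0,1]
  ]
}}

```text
time_s: 18.07
tool_pos: [426.6, 176.0, 280.5]
tcp_rot: [1.0, 0.0, -0.0, 0.0]
contact_force: [0.0, 0.4, -0.8]
width: 24.6
finger_force: 59.2
```

```bash
python3 - <<'E'
from h import *
go([427.4,177,120.6],90)
E
```

```text
t 18.07 grasp [426.6 175.9 125.5] width 24.6 axis [-0. -0. -1.] close-yaw -90.0 units now [ 0.03 -0.04  0.2 ]
 turn z units 0.01 units after turn [ 0.03 -0.04  0.2 ]
```

{"api": "jog_arm", "payload": {
  "plan": [
    [0,0,0,0.03,-0.03,0.1,1],
    [0,0,0,0,0,0.07,1],
    [0,0,0,0,0,0,1],
    [0,0,0,0,0,0,0],
    [0,0,0,0,0,0,0],
    [0,0,0,0,0,0,0],
    [0,0,0,0,0,0,0],
    [0,0,0,0,0,0,0]
  ]
}}

```text
time_s: 18.73
tool_pos: [427.4, 176.7, 276.6]
tcp_rot: [1.0, 0.0, 0.0, -0.0]
contact_force: [0.1, -0.5, -0.3]
width: 83.2
finger_force: 0.0
```

{"api": "jog_arm", "payload": {
  "plan": [
    [0,0,0,0,0,-0.8,0],
    [0,0,0,0,0,-0.8,0],
    [0,0,0,0.4,-1,0,0],
    [0,0,0,0.4,-1,0,0],
    [0,0,0,0.4,-1,0,0],
    [0,0,0,0.4,-1,0,0],
    [0,0,0,0.4,-1,0,0],
    [0,0,0,0.4,-1,0.2,0]
  ]
}}

```text
time_s: 19.4
tool_pos: [487.9, 328.1, 312.4]
tcp_rot: [1.0, 0.0, 0.001, -0.001]
contact_force: [0.9, 0.1, 0.5]
width: 85.4
finger_force: 0.0
```

{"api": "jog_arm", "payload": {
  "plan": [
    [0,0,0,0,0,0.6,0],
    [0,0,0,0,0,0.6,0],
    [0,0,0,0,0,0.6,0],
    [0,0,0,0,0,0,0],
    [0,0,0,0,0,0,0]
  ]
}}

```text
time_s: 19.82
tool_pos: [487.2, 326.7, 265.8]
tcp_rot: [1.0, 0.0, -0.001, 0.001]
contact_force: [0.3, 0.7, 0.0]
width: 85.6
finger_force: 0.0
```

```bash
python3 - <<'E'
from meas import *
go([487.6,326.6,27],90)
im=cams.read_camera("top")[:,:,::-1]
b=im[190:265,290:390]; a=cams.read_camera("scene")[130:250,240:360,::-1]
cv2.imwrite("pics/s8.png",np.hstack([cv2.resize(a,(400,400),interpolation=cv2.INTER_CUBIC),cv2.copyMakeBorder(cv2.resize(b,(400,300),interpolation=cv2.INTER_CUBIC),0,100,0,0,0)]))
print(meas(im,"mid",(337,226),r=22,z=102))
E
```

```text
t 19.82 grasp [487.1 326.4 110.8] width 85.6 axis [-0.001 -0.002 -1.   ] close-yaw -90.0 units now [ 0.03 -0.01  3.35]
 turn z units 0.01 units after turn [ 0.03 -0.01  3.35]
(array([426.34608753, 178.69598456]), (336.93738174438477, 229.00933837890625), array([38.41594696, 38.99667358]))
```

View pics/s8.png

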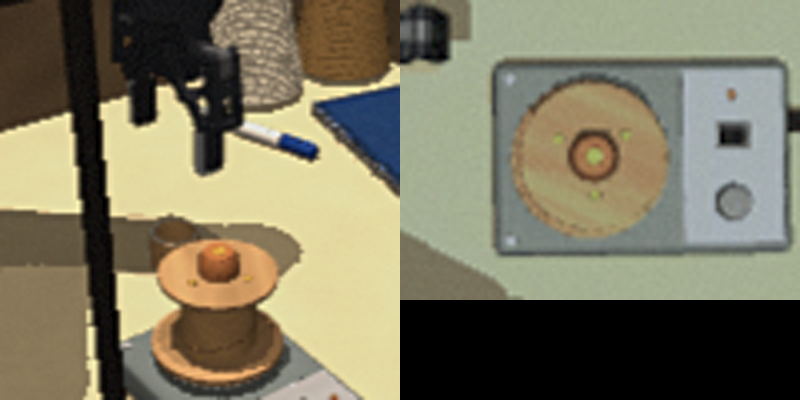

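The middle cheek sits flat on the rim, with its brass dot at crop (595,155), about px (338.35,228.4). Next is the small core.

{"api": "jog_arm", "payload": {
  "plan": [
    [0,0,0,0.02,0,0.7,0],
    [0,0,0,0,0,0.8,0],
    [0,0,0,0,0,0.8,0],
    [0,0,0,0,0,0.6,0],
    [0,0,0,0,0,0.4,0],
    [0,0,0,0,0,0,0],
    [0,0,0,0,0,0,0.6],
    [0,0,0,0,0,0,1]
  ]
}}

```text
time_s: 20.58
tool_pos: [488.3, 327.2, 185.4]
tcp_rot: [1.0, 0.0, 0.001, -0.001]
contact_force: [-0.4, 0.2, 0.7]
width: 63.9
finger_force: 0.0
```

{"api": "jog_arm", "payload": {
  "plan": [
    [0,0,0,0,0,0,1],
    [0,0,0,0,0,0,1],
    [0,0,0,0,0,0,1],
    [0,0,0,0,0,0,1],
    [0,0,0,0,0,0,1],
    [0,0,0,0,0,0,1]
  ]
}}

```text
time_s: 21.08
tool_pos: [488.2, 327.2, 185.7]
tcp_rot: [1.0, 0.001, 0.001, -0.001]
contact_force: [-0.8, -0.5, 5.9]
width: 38.8
finger_force: 60.0
```

```bash
python3 - <<'E'
from h import *
print(ray("top",338.35,228.4,118))
go([427.2,177,27],90)
E
```

```text
[427.53189824 176.25534474]
t 21.08 grasp [488.5 327.4  30.7] width 38.8 axis [ 0.002  0.002 -1.   ] close-yaw -89.9 units now [-2.46  6.02  0.13]
 turn z units 0.01 units after turn [-2.45  6.02  0.13]
```

{"api": "jog_arm", "payload": {
  "plan": [
    [0,0,0,0,0,-0.3,1],
    [0,0,0,0,0,-0.7,1],
    [0,0,0,0,0,-0.9,1],
    [0,0,0,0,0,-0.9,1],
    [0,0,0,0,0,-0.9,1],
    [0,0,0,0,0,-0.9,1],
    [0,0,0,-0.1,0.3,-0.6,1],
    [0,0,0,-0.2,0.6,0,1]
  ]
}}

```text
time_s: 21.75
tool_pos: [481.3, 305.6, 318.5]
tcp_rot: [1.0, 0.001, 0.004, -0.003]
contact_force: [0.2, 0.1, 0.5]
width: 38.5
finger_force: 60.3
```

{"api": "jog_arm", "payload": {
  "plan": [
    [0,0,0,-0.4,0.9,0,1],
    [0,0,0,-0.4,0.9,0,1],
    [0,0,0,-0.4,0.9,0,1],
    [0,0,0,-0.4,0.9,0,1],
    [0,0,0,-0.3,0.8,0,1],
    [0,0,0,-0.2,0.6,0,1],
    [0,0,0,0,0.13,0,1],
    [0,0,0,0,0,0,1]
  ]
}}

```text
time_s: 22.42
tool_pos: [427.8, 175.3, 314.5]
tcp_rot: [1.0, -0.0, 0.0, -0.0]
contact_force: [0.2, -1.7, 0.2]
width: 38.7
finger_force: 60.3
```

{"api": "jog_arm", "payload": {
  "plan": [
    [0,0,0,0,0,0,1],
    [0,0,0,0,0,0,1]
  ]
}}

```text
time_s: 22.58
tool_pos: [428.4, 176.8, 314.1]
tcp_rot: [1.0, 0.0, 0.0, -0.0]
contact_force: [0.7, 0.3, 0.7]
width: 38.6
finger_force: 60.3
```

```bash
python3 - <<'E'
from h import *
go([428.0,176.7,132.7],90)
a=cams.read_camera("scene")[130:230,250:350,::-1]
cv2.imwrite("pics/s9.png",cv2.resize(a,(500,500),interpolation=cv2.INTER_CUBIC))
E
```

```text
t 22.58 grasp [428.6 176.9 159.1] width 38.6 axis [ 0.001  0.001 -1.   ] close-yaw -89.9 units now [-0.02  0.01  1.06]
 turn z units 0.01 units after turn [-0.02  0.01  1.06]
```

View pics/s9.png

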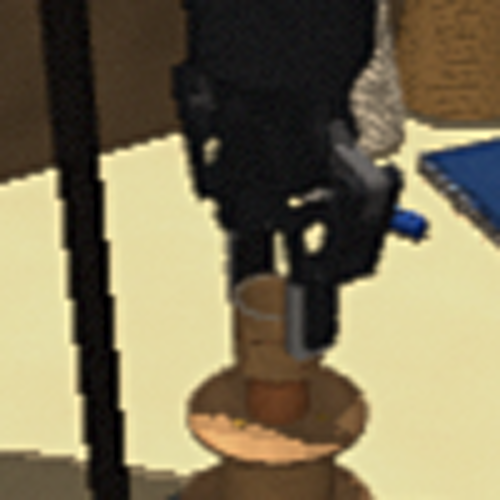

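The small core is upright and centred over the hub, with the tube axis at crop x≈277 and the hub at ≈278. I'll lower it.

{"api": "jog_arm", "payload": {
  "plan": [
    [0,0,0,-0.02,0,0.2,1],
    [0,0,0,0,0,0.2,1],
    [0,0,0,0,0,0.2,1],
    [0,0,0,0,0,0.2,1],
    [0,0,0,0,0,0.1,1],
    [0,0,0,0,0,0,1],
    [0,0,0,0,0,0,1]
  ]
}}

```text
time_s: 23.22
tool_pos: [427.4, 176.0, 291.2]
tcp_rot: [1.0, 0.0, -0.0, 0.0]
contact_force: [0.9, 0.8, -0.3]
width: 38.5
finger_force: 60.3
```

```bash
python3 - <<'E'
from h import *
go([428.0,176.7,132.7],90)
E
```

```text
t 23.22 grasp [427.4 175.9 136.2] width 38.5 axis [-0. -0. -1.] close-yaw -90.0 units now [ 0.03 -0.03  0.14]
 turn z units 0.0 units after turn [ 0.03 -0.03  0.14]
```

{"api": "jog_arm", "payload": {
  "plan": [
    [0,0,0,0.03,-0.03,0.1,1],
    [0,0,0,0,0,0.02,1],
    [0,0,0,0,0,0,1],
    [0,0,0,0,0,0,0],
    [0,0,0,0,0,0,0],
    [0,0,0,0,0,0,0],
    [0,0,0,0,0,0,0],
    [0,0,0,0,0,0,0]
  ]
}}

```text
time_s: 23.88
tool_pos: [428.1, 176.7, 288.6]
tcp_rot: [1.0, 0.0, 0.0, -0.0]
contact_force: [0.1, 0.2, 0.4]
width: 85.6
finger_force: 0.0
```

{"api": "jog_arm", "payload": {
  "plan": [
    [0,0,0,0,0,-0.8,0],
    [0,0,0,0,0,-0.8,0],
    [0,0,0,0.3,0,-0.2,0],
    [0,0,0,0.8,-0.1,0,0],
    [0,0,0,1,-0.1,0,0],
    [0,0,0,1,-0.1,0,0],
    [0,0,0,1,-0.1,0,0],
    [0,0,0,1,-0.1,0,0]
  ]
}}

```text
time_s: 24.55
tool_pos: [557.0, 189.2, 332.8]
tcp_rot: [1.0, 0.0, -0.0, 0.0]
contact_force: [-0.0, -0.2, 0.2]
width: 85.3
finger_force: 0.0
```

{"api": "jog_arm", "payload": {
  "plan": [
    [0,0,0,1,-0.1,0.2,0],
    [0,0,0,1,-0.1,0.4,0],
    [0,0,0,1,0,0.5,0],
    [0,0,0,1,0,0.5,0],
    [0,0,0,0.2,0,0.5,0],
    [0,0,0,0,0,0,0],
    [0,0,0,0,0,0,0],
    [0,0,0,0,0,0,0]
  ]
}}

```text
time_s: 25.22
tool_pos: [660.1, 194.3, 281.4]
tcp_rot: [1.0, 0.0, 0.0, 0.0]
contact_force: [0.3, 0.3, -0.8]
width: 85.1
finger_force: 0.0
```

```bash
python3 - <<'E'
from meas import *
go([660.8,195.8,45],90)
im=cams.read_camera("top")[:,:,::-1]
b=im[190:265,290:390]; a=cams.read_camera("scene")[130:250,240:400,::-1]
cv2.imwrite("pics/s10.png",np.hstack([cv2.resize(a,(400,300),interpolation=cv2.INTER_CUBIC),cv2.resize(b,(400,300),interpolation=cv2.INTER_CUBIC)]))
print(meas(im,"sc",(337,226),r=13,z=132))
E
```

```text
t 25.22 grasp [660.1 194.3 126.4] width 85.1 axis [ 0. -0. -1.] close-yaw -90.0 units now [ 0.03 -0.06  3.25]
 turn z units 0.01 units after turn [ 0.03 -0.06  3.25]
(array([414.37768654, 184.15525026]), (334.8548984527588, 234.63929748535156), array([0.98680043, 1.26657999]))
```

View pics/s10.png

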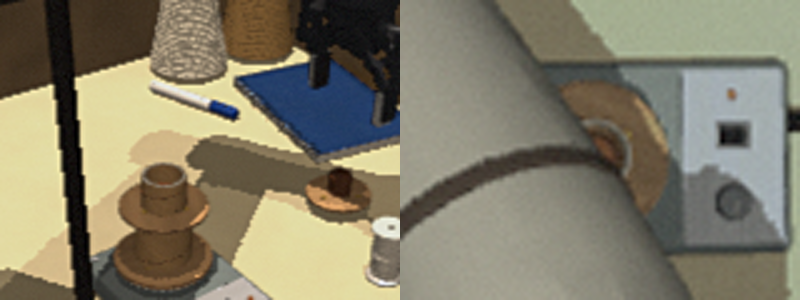

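The small core stands flat on the middle cheek, though the arm blocks the top view. Its rim centre is at scene px (305.7,200.1). Now I grip the knob of the top cheek.

{"api": "jog_arm", "payload": {
  "plan": [
    [0,0,0,0.03,-0.06,0.7,0],
    [0,0,0,0,0,0.8,0],
    [0,0,0,0,0,0.8,0],
    [0,0,0,0,0,0.7,0],
    [0,0,0,0,0,0.4,0],
    [0,0,0,0,0,0,0],
    [0,0,0,0,0,0,0.6],
    [0,0,0,0,0,0,1]
  ]
}}

```text
time_s: 25.98
tool_pos: [661.8, 196.2, 197.8]
tcp_rot: [1.0, 0.001, 0.001, -0.001]
contact_force: [0.3, 0.5, 1.2]
width: 64.1
finger_force: 0.0
```

{"api": "jog_arm", "payload": {
  "plan": [
    [0,0,0,0,0,0,1],
    [0,0,0,0,0,0,1],
    [0,0,0,0,0,0,1],
    [0,0,0,0,0,0,1],
    [0,0,0,0,0,0,1],
    [0,0,0,0,0,0,1]
  ]
}}

```text
time_s: 26.48
tool_pos: [661.7, 195.9, 197.2]
tcp_rot: [1.0, 0.0, 0.001, -0.0]
contact_force: [-0.9, -0.3, 5.6]
width: 23.3
finger_force: 58.8
```

```bash
python3 - <<'E'
from h import *
print(ray("scene",305.7,200.1,132))
go([427.4,177,120],90)
E
```

```text
[427.15651671 174.12432688]
t 26.48 grasp [662.  196.   42.2] width 23.3 axis [ 0.002  0.    -1.   ] close-yaw -90.0 units now [-9.38  0.75 -3.13]
 turn z units 0.01 units after turn [-9.38  0.76 -3.13]
```

{"api": "jog_arm", "payload": {
  "plan": [
    [0,0,0,0,0,-0.3,1],
    [0,0,0,0,0,-0.7,1],
    [0,0,0,0,0,-0.9,1],
    [0,0,0,0,0,-0.9,1],
    [0,0,0,0,0,-0.9,1],
    [0,0,0,0,0,-0.9,1],
    [0,0,0,-0.3,0,-0.9,1],
    [0,0,0,-0.7,0,-0.4,1]
  ]
}}

```text
time_s: 27.15
tool_pos: [637.6, 195.9, 346.3]
tcp_rot: [1.0, -0.0, 0.003, -0.001]
contact_force: [0.0, 0.8, 0.4]
width: 23.5
finger_force: 59.0
```

{"api": "jog_arm", "payload": {
  "plan": [
    [0,0,0,-0.9,0.1,0,1],
    [0,0,0,-1,0.1,0,1],
    [0,0,0,-1,0.1,0,1],
    [0,0,0,-1,0.1,0,1],
    [0,0,0,-1,0.1,0,1],
    [0,0,0,-1,0.1,0,1],
    [0,0,0,-1,0.1,0,1],
    [0,0,0,-0.8,0.08,0,1]
  ]
}}

```text
time_s: 27.82
tool_pos: [441.9, 175.5, 343.1]
tcp_rot: [1.0, 0.0, -0.001, 0.0]
contact_force: [0.1, 0.5, -0.6]
width: 23.5
finger_force: 59.0
```

{"api": "jog_arm", "payload": {
  "plan": [
    [0,0,0,-0.5,0,0,1],
    [0,0,0,-0.15,0,0,1],
    [0,0,0,0,0,0,1],
    [0,0,0,0,0,0,1],
    [0,0,0,0,0,0,1],
    [0,0,0,0,0,0,1]
  ]
}}

```text
time_s: 28.32
tool_pos: [428.3, 176.4, 343.3]
tcp_rot: [1.0, -0.0, -0.0, 0.0]
contact_force: [0.0, 0.3, -1.3]
width: 23.5
finger_force: 59.0
```

```bash
python3 - <<'E'
from h import *
go([428.2,176.4,162.2],90)
a=cams.read_camera("scene")[110:230,245:365,::-1]
cv2.imwrite("pics/s11.png",cv2.resize(a,(480,480),interpolation=cv2.INTER_CUBIC))
E
```

```text
t 28.32 grasp [428.3 176.4 188.3] width 23.5 axis [-0. -0. -1.] close-yaw -90.0 units now [-0.01 -0.    1.04]
 turn z units -0.0 units after turn [-0.01 -0.    1.04]
```

View pics/s11.png

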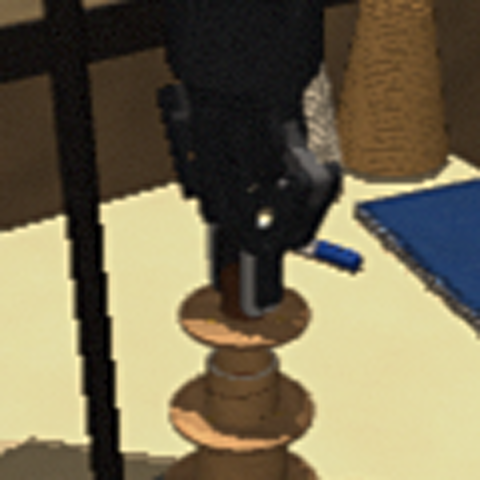

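The top cheek is level and centred: its disc centre is at crop x≈246 and the core's at ≈244. I'll lower it.

{"api": "jog_arm", "payload": {
  "plan": [
    [0,0,0,0,0,0.2,1],
    [0,0,0,0,0,0.2,1],
    [0,0,0,0,0,0.2,1],
    [0,0,0,0,0,0.2,1],
    [0,0,0,0,0,0.1,1],
    [0,0,0,0,0,0,1],
    [0,0,0,0,0,0,1]
  ]
}}

```text
time_s: 28.95
tool_pos: [427.6, 176.2, 320.8]
tcp_rot: [1.0, 0.0, -0.0, 0.0]
contact_force: [-0.5, 0.2, -0.2]
width: 23.5
finger_force: 59.0
```

```bash
python3 - <<'E'
from h import *
go([428.2,176.4,162.2],90)
E
```

```text
t 28.95 grasp [427.6 176.2 165.8] width 23.5 axis [-0. -0. -1.] close-yaw -90.0 units now [ 0.02 -0.01  0.14]
 turn z units 0.01 units after turn [ 0.02 -0.01  0.14]
```

{"api": "jog_arm", "payload": {
  "plan": [
    [0,0,0,0.02,0,0.12,1],
    [0,0,0,0,0,0,1],
    [0,0,0,0,0,0,1],
    [0,0,0,0,0,0,0],
    [0,0,0,0,0,0,0],
    [0,0,0,0,0,0,0],
    [0,0,0,0,0,0,0],
    [0,0,0,0,0,0,0]
  ]
}}

```text
time_s: 29.62
tool_pos: [428.1, 176.2, 318.1]
tcp_rot: [1.0, 0.0, 0.0, -0.0]
contact_force: [0.8, -0.3, -0.5]
width: 81.7
finger_force: 0.0
```

{"api": "jog_arm", "payload": {
  "plan": [
    [0,0,0,0,0,-0.8,0],
    [0,0,0,0,0,-1,0],
    [0,0,0,0,0,-1,0],
    [0,0,0,0,-0.6,-0.4,0],
    [0,0,0,0,-1,0,0],
    [0,0,0,0,-1,0,0],
    [0,0,0,0,-1,0,0],
    [0,0,0,0,-1,0,0]
  ]
}}

```text
time_s: 30.28
tool_pos: [427.9, 292.2, 398.2]
tcp_rot: [1.0, 0.0, 0.0, -0.0]
contact_force: [0.9, 0.8, 0.1]
width: 85.8
finger_force: 0.0
```

{"api": "jog_arm", "payload": {
  "plan": [
    [0,0,0,0,-1,0,0],
    [0,0,0,0,-0.5,0,0],
    [0,0,0,0,0,0,0],
    [0,0,0,0,0,0,0],
    [0,0,0,0,0,0,0]
  ]
}}

```text
time_s: 30.7
tool_pos: [427.9, 328.0, 397.8]
tcp_rot: [1.0, 0.0, -0.0, 0.0]
contact_force: [0.1, -0.3, -0.2]
width: 85.4
finger_force: 0.0
```

```bash
python3 - <<'E'
from meas import *
im=cams.read_camera("top")[:,:,::-1]
b=im[190:265,290:390]; a=cams.read_camera("scene")[130:250,240:400,::-1]
cv2.imwrite("pics/s12.png",np.hstack([cv2.resize(a,(400,300),interpolation=cv2.INTER_CUBIC),cv2.resize(b,(400,300),interpolation=cv2.INTER_CUBIC)]))
E
```

```text
(no output)
```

View pics/s12.png

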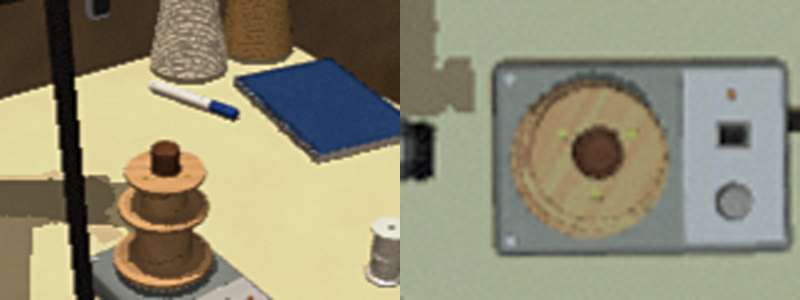

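All five parts are stacked, level and centred, and the gripper is clear. I'm handing in.

```bash
python3 -c "
from bench import manip; print(manip.finish_job())"
```

```text
the job is handed in; nothing more can be done
None
```

The reel is assembled on the winder in the right order and handed in at about 31 s; the last images show every part level and centred and no sign of a bystander moved, the judge returned no verdict, and I viewed 15 pictures, one over the limit of 14.

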